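# Put the meeting speaker together on its charging dock

## Robot

A 6-joint arm with a two-finger parallel gripper is mounted at the origin on a cart in front of the work surface, level with it; the furniture and walls round the work are solid. World frame = base frame: x ahead of the robot, y to its left, z up, the work surface at z = 0. Lengths are in m, angles in rad, forces in N, time in s.
With the tool pointing down it reaches from about 0.425 to 0.925 m from the base axis. Payload 12.5 kg.
Tool frame: the origin (TCP) lies midway between the tips of the shut fingers; the grasp point (between the pads) lies 19 mm behind it; z points along the fingers, y is the line along which they close (so a half turn about z gives the same grasp; the last joint's range is limited). The gripper opens to 85 mm and grips with 20 to 120 N. Pads are 22 mm wide; open, the fingers measure 114 mm over their backs; the gripper's body (76 mm by 85 mm) begins 54 mm behind the grasp point. The pads swing forward as they close: fully open they stand 13 mm farther back than shut.
Start: joints at [1.063, 0.491, 1.559, -0, 1.092, -0.106], TCP at [0.244, 0.575, 0.231] pointing down, gripper open.
Joint ranges: [-3.1, 3.1], [-0.84, 2.19], [0.05, 2.79], [-1.13, 4.28], [0.06, 2.93], [-2.69, 2.69]. Speed limits (rad/s): [2.22, 2.22, 2.79, 3.14, 3.14, 3.14].

## Interface

Orientations are given as a rotation vector (axis times angle).
In Python, from rig import r gives the robot as it stands.
- The arm moves only by the tool jog_arm, never from a script. Its argument "moves" is a list of rows, each an object with "xyz": the shift along the tool's x, y, z each as a share of 0.12 m, from -1 to 1, a list of three; "twist": the turn about the tool's z as a share of pi/4 rad, from -1 to 1. In form: [{"xyz": [x, y, z], "twist": twist}, ...]. A call has 1 to 5 rows; each row is the pose to reach, as a shift and turn from the pose commanded when the call began, along the tool's axes at that moment; what a row does not reach only later rows make up. A row lasts 1/12 s, in which the tool goes at most 41.7 mm and 7.16 degrees, less where a joint would pass 70% of its speed; a pose out of reach is approached as far as the arm can. A call with a number of a shift or a turn outside -1 to 1 is refused whole. A call with a gripper value outside its range is refused whole. "claw" is the opening, from 0 (shut) to 1 (fully open), set as the call begins (left out, the last holds). The fingers move at their own pace and stop on an object; "force" is the grip in N (left out, the last holds). Time passes only in rows, so rows that repeat a pose let the fingers close. It gives the time, the measured TCP pose, the force, the opening and the grip force at its end, in the units of the state.
- r.read_state(): the state, without advancing time (a new reading comes with each control period).
- r.camera(name): name is "scene" or "top" or "wrist"; returns a dict with "img" (420x560x3 uint8, blue, green, red), "K" (3x3 intrinsics, pixels), "k1" (the pictures are not rectified: a ray, as slopes to the right and down, at radius r is drawn at 1 + k1 r^2 times it, then the intrinsics apply), "rvec" (rotation vector, rad) and "tvec" (3), from world to camera coordinates, as OpenCV has them; the wrist camera has in their place "T_tool_cam" (4x4, takes a point from camera to tool coordinates, whose origin is the TCP and whose axes are the flange's). Camera axes: x right, y down, z forward; pixel columns grow to the right and rows downward; lengths in m; the calibration is good to about 2 mm. A picture is of the moment at which its call begins: read the wrist's pose just before it. There is no depth.
- r.finish_job(): hands the job in; it is judged then, once.
The state is a dict: "t": time; "joint_pos": joint angles; "qvel": joint speeds; "effort": joint torques, N m; "tool_pos": TCP position; "ee_rot": TCP orientation; "contact_force": force on the tool from outside, world axes, zero at the start; "torque": the same for the moment, N m; "grip_width": finger opening in m; "grip_force": force on a finger pad.
Only numpy, scipy, OpenCV 4.12 (cv2) and the standard library are available. Lean on these libraries where they do the work, as an engineer would, in place of code of your own. Each camera call takes 0.05 s, during which the arm holds its last target. There are 200 camera calls.

## Task

Put the round meeting speaker back together on its charging dock: seat the battery module (the one with a hollow in its top) in the dock's hollow, then seat the speaker head (the one with the closed, rounded top) in the battery module's hollow. Lower each part in gently rather than dropping it, so that it ends upright and fully home, shoulder on rim, and let go. Do not tip either part over and leave the other things on the desk as they are.

Things in the scene. Friction and masses are not known exactly. Their poses are not given: they have to be found in the camera images.
- dock: Charging dock, grey plastic, fixed to the desk: a flat round foot plate 84 mm across and 8 mm high that carries an upright round cup 54 mm across, with an open dished hollow in its top; 32 mm high in all. Origin: centre of its underside, z up. Dock, battery module and speaker head stand close together (centres about 70 to 170 mm apart) and swap places from start to start.
- dock_rim (a point): Centre of the mouth of the dock's hollow, level with its rim, 32 mm above the desk. The hollow is 44 mm across at the rim (walls 5 mm), 19 mm deep and bowl-shaped. Battery module and speaker head have the same foot, which enters a hollow 16 mm deep with about 2 mm of play all round and centres itself, until its shoulder rests on the rim.
- battery: Battery module, loose, about 170 g: white upright cylinder 54 mm across with an open dished hollow in its top, on a grey domed foot. 52 mm high in all: foot from 0 to 16 mm (40 mm across at its top, 26 mm at its flat bottom), cylinder from 16 to 52 mm. It starts standing on its foot. Origin: centre of the foot's underside, z up through the hollow. Grip it across the cylinder.
- battery_shoulder (a point): On the battery module's axis, 16 mm above its origin, level with the shoulder (the cylinder's lower edge). Fully home in the dock it coincides with point dock_rim.
- battery_rim (a point): Centre of the mouth of the hollow in the battery module's top, 52 mm above its origin. Hollow as in the dock: 44 mm across, 19 mm deep, 5 mm walls.
- head: Speaker head, loose, about 150 g: upright cylinder 54 mm across with a grey mesh band and a white closed, rounded top, on the same grey domed foot. 64 mm high in all: foot from 0 to 16 mm, cylinder from 16 to 52 mm, rounded top above. It starts standing on its foot. Origin: centre of the foot's underside, z up. Grip it across the cylinder.
- head_shoulder (a point): On the speaker head's axis, 16 mm above its origin, level with its shoulder. Fully home in the battery module it coincides with point battery_rim.
- screen_end (a point): Obstacle, fixed: middle of the left edge of a large black screen (its back to the robot) to the right of the work. The panel is 24 mm thick, its edges 0.23 and 0.57 m above the desk, and runs straight from this edge to its other end 0.57 m away, near x = 0.24, y = -0.27. Hand and forearm must stay left of it, or cross above it.
- lamp_head (a point): Obstacle, fixed: lowest point of a desk lamp's head, 60 mm across, which hangs left of the work; the head and its arm reach from here (0.16 m above the desk) up to 0.43 m and then back, away from the robot and to the left, to a post on a round wooden foot.
- glue: Bystander: standing glue stick, yellow with a green cap, 28 mm across, 94 mm high, loose. Origin: centre of its underside.
- paper_cup: Bystander: empty white cup, 72 mm across, 83 mm high, loose. Origin: centre of its underside.
- eraser: Bystander: eraser in a blue sleeve, 23 x 52 x 13 mm, loose, lying on the desk. Origin: centre of its underside.

How it is judged:
On the way:
1. the battery module sits fully home and upright in the dock's hollow (horizontal distance between battery_shoulder and dock_rim below 0.004 m and z of battery_shoulder in the frame of dock_rim between -0.003 and 0.003 m and angle between battery's own z axis and vertical below 0.07 rad), for 0.2 s.
At the end, for the whole second after the job is handed in: battery module home in the dock and speaker head home in the battery module (each within 4 mm of centre, shoulder within 3 mm of the rim, upright within 4 degrees), both at rest (all of step 1 and horizontal distance between head_shoulder and battery_rim below 0.004 m and z of head_shoulder in the frame of battery_rim between -0.003 and 0.003 m and angle between head's own z axis and vertical below 0.07 rad and linear speed of each of battery, head below 0.02 m/s and angular speed of each of battery, head below 0.3 rad/s); the robot touches nothing.
It fails at once if the battery module or the speaker head tips over (over 35 degrees) (angle between any of battery, head's own z axis and vertical above 0.6 rad).
It fails at once if a part is dropped: let fall by more than about 10 mm ((contact force between battery and the fingers below 0.1 N and linear speed of battery above 0.45 m/s) or (contact force between head and the fingers below 0.1 N and linear speed of head above 0.45 m/s)).
It fails at once if a part is rammed into a hollow (over 40 N between the parts) (contact force between battery and dock above 40 N or contact force between head and battery above 40 N).
It fails at once if the glue stick, the cup or the eraser is moved by more than 30 mm (distance of any of glue, paper_cup, eraser from where it was at the start of the episode above 0.03 m).
It also fails if it takes over 67 s, if anything falls off the work surface, if the arm or the gripper's body presses on something with over 40 N, if the wrist force passes 120 N, or if a joint passes its speed limit or range.

## Working session

There is one attempt and no reset: what is moved stays moved. The work goes in short steps, Python scripts to look and compute and a tool call to move; the robot and the scene stay as the last step left them, time stands still between calls to the robot, and variables do not carry over. Pictures are saved under pics/ and viewed, at most 10 in all, crops included, and the job is handed in when it is done.

Besides the shell and the picture viewer there is one more tool, called after ">>>" by a JSON object that holds its "op" and its "data", one argument or row to a line. jog_arm: Moves the arm, as the interface text tells. Shift numbers are shares of 0.12 m and turn numbers shares of pi/4 rad, none past 1 either way. Its arguments: {"type":"object","properties":{"moves":{"type":"array"},"claw":{"type":"number"},"force":{"type":"number"}},"required":["moves"]}

```bash
mkdir -p pics; ls; python3 - <<'E'
from rig import r
import cv2,numpy as np
s=r.read_state();print(s)
for n in("scene","top"):
    c=r.camera(n);cv2.imwrite(f"pics/{n}0.png",c["img"]);print(n,c["K"],c["k1"],c["rvec"],c["tvec"])
    import pickle;pickle.dump(c,open(n+".pkl","wb"))
E
```

```text
pics
{'t': 0.0, 'joint_pos': array([ 1.06338736e+00,  4.91566926e-01,  1.55945908e+00,  3.40799025e-05,
        1.09171050e+00, -1.05621946e-01]), 'qvel': array([-0.00011499,  0.00034343, -0.00062512, -0.00138843, -0.00070376,
       -0.00052831]), 'effort': array([ 1.92071617e-03, -6.18433928e+01, -2.61588103e+01, -3.96347139e-05,
        4.05328930e-03,  2.03457057e-05]), 'tool_pos': array([0.24428611, 0.57503012, 0.23071985]), 'ee_rot': array([-6.26838437e-01, -3.07803923e+00,  1.69848092e-03]), 'contact_force': array([0.2430179 , 0.81579959, 0.05030063]), 'torque': array([-0.00795379,  0.02258466, -0.00241919]), 'grip_force': 0.0, 'grip_width': 0.08553316493484409}
scene [[546.89124139   0.         282.71058715]
 [  0.         546.89124139 211.15038065]
 [  0.           0.           1.        ]] 0.05187841872881699 [ 2.28434261 -0.92241077  0.33200844] [-0.13253988  0.60240816  0.87864661]
top [[477.11686345   0.         268.88275867]
 [  0.         477.11686345 206.87012349]
 [  0.           0.           1.        ]] -0.07518193825393484 [ 2.18410599 -2.18119043  0.14490326] [0.30923041 0.49800653 1.26994395]
```

View pics/scene0.png

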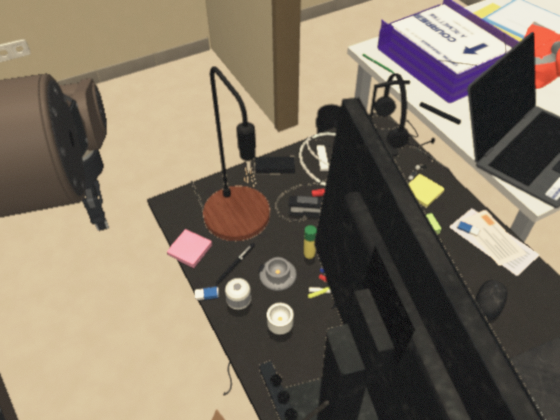

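View pics/top0.png

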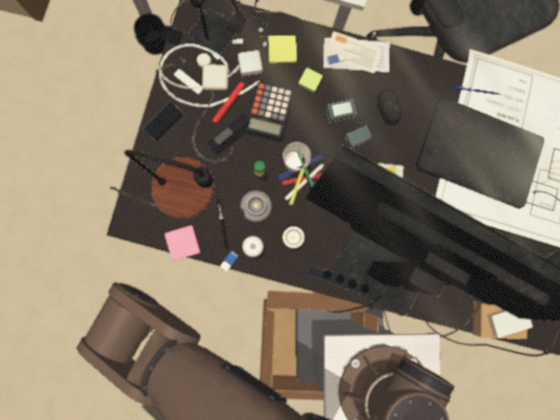

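The scene picture shows the dock at about (278,270), the head at (238,293) and the battery at (280,318). In the top picture they are at (256,205), (253,246) and (293,237). The lamp head is at (203,177) and the screen's left edge is at about (325,180).

```bash
cat > h.py <<'E'
import numpy as np,cv2
from scipy.spatial.transform import Rotation as R
def pose(c,s=None):
    if "rvec" in c:
        Rm=cv2.Rodrigues(np.array(c["rvec"],float))[0]; return Rm.T,-Rm.T@np.ravel(c["tvec"])
    T=np.eye(4);T[:3,:3]=R.from_rotvec(s["ee_rot"]).as_matrix();T[:3,3]=s["tool_pos"]
    T=T@c["T_tool_cam"];return T[:3,:3],T[:3,3]
def ray(c,uv,s=None):
    A,o=pose(c,s)
    p=cv2.undistortPoints(np.array([[uv]],float),c["K"],np.array([c["k1"],0,0,0,0.]))[0,0]
    return o,A@np.array([p[0],p[1],1])
def onz(c,uv,z,s=None):
    o,d=ray(c,uv,s);return o+d*(z-o[2])/d[2]
def two(c1,u1,c2,u2):
    o1,d1=ray(c1,u1);o2,d2=ray(c2,u2)
    t=np.linalg.lstsq(np.c_[d1,-d2],o2-o1,rcond=None)[0];a=o1+t[0]*d1;b=o2+t[1]*d2
    return (a+b)/2,np.linalg.norm(a-b)
def proj(c,P,s=None):
    A,o=pose(c,s)
    rv=cv2.Rodrigues(A.T)[0];return cv2.projectPoints(np.array([P],float),rv,-A.T@o,c["K"],np.array([c["k1"],0,0,0,0.]))[0][0,0]
E
python3 - <<'E'
import pickle,cv2
from h import *
np.set_printoptions(precision=4,suppress=True)
c=pickle.load(open("top.pkl","rb"));s=pickle.load(open("scene.pkl","rb"))
for n,ut,us,z in [("dock",(256,205),(278,270),.032),("head",(253,246),(238,289),.06),("bat",(293,237),(280,314),.052),("glue",(260,168),(311,232),.094),("cup",(297,155),None,.083),("lamp",(203,177),(248,155),.16),("eraser",(229,261),(206,294),.013),("screenL",(325,180),(350,105),.57)]:
    print(n,onz(c,ut,z),us and two(c,ut,s,us))
o,_=ray(c,(0,0));print(o)
t=cv2.resize(c["img"][130:290,180:350],None,fx=4.5,fy=3.7*4.5/3.7*.83,interpolation=2)
cv2.imwrite("pics/tc.png",cv2.resize(c["img"][140:280,190:340],(600,560),interpolation=2))
E
```

```text
dock [0.5014 0.3448 0.032 ] (array([0.5018, 0.3452, 0.0215]), np.float64(0.0017044394522493494))
head [0.3912 0.3524 0.06  ] (array([0.3907, 0.3528, 0.0548]), np.float64(0.0013403877293666905))
bat [0.415  0.2474 0.052 ] (array([0.4147, 0.2476, 0.0514]), np.float64(0.0007200713413598225))
glue [0.5905 0.3349 0.094 ] (array([0.5921, 0.3342, 0.0911]), np.float64(0.0025009141741234044))
cup [0.6276 0.2383 0.083 ] None
lamp [0.5555 0.4737 0.16  ] (array([0.5336, 0.4614, 0.282 ]), np.float64(0.003902721465242961))
eraser [0.3518 0.4169 0.013 ] (array([0.3501, 0.4184, 0.005 ]), np.float64(0.003949868877868083))
screenL [0.4835 0.2385 0.57  ] (array([0.5026, 0.221 , 0.5585]), np.float64(0.04562126026126694))
[0.3652 0.3484 1.3045]
```

View pics/tc.png

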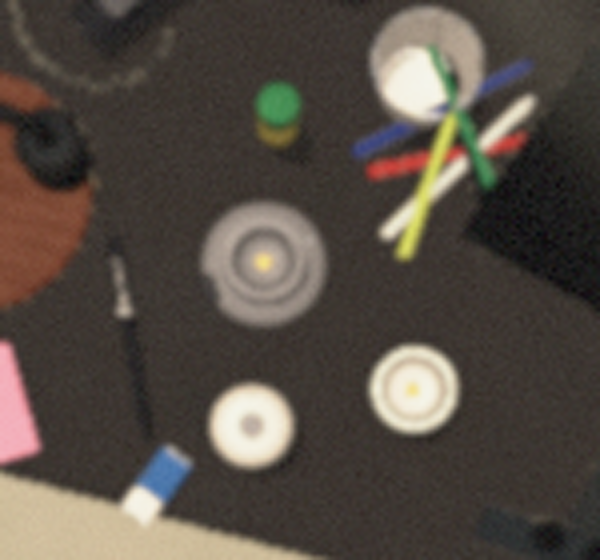

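The enlarged top view shows the dock rim ringed at crop (264,260), the head at (252,425) and the battery at (413,389). That agrees with my estimates. I'll move in towards them.

>>> {"op": "jog_arm", "data": {
  "moves": [
    {"xyz":[-1,-0.75,0],"twist":0.76},
    {"xyz":[-1,-0.75,0],"twist":0.76},
    {"xyz":[-1,-0.75,0],"twist":0.76},
    {"xyz":[-1,-0.75,0],"twist":0.76},
    {"xyz":[-1,-0.75,0],"twist":0.76}
  ],
  "claw": 1
}}

```text
t: 0.52
tool_pos: [0.3214, 0.442, 0.2313]
ee_rot: [1.518, 2.75, -0.002]
contact_force: [0.7, -0.3, 0.8]
grip_width: 0.0853
grip_force: 0.0
```

```bash
cat >> h.py <<'E'
def go(s,P):
    "shift to world point P in tool axes, shares of 0.12 m; yaw of tool y, deg"
    M=R.from_rotvec(s["ee_rot"]).as_matrix()
    return np.round(M.T@(np.array(P)-s["tool_pos"])/.12,3),np.degrees(np.arctan2(M[1,1],M[0,1])),s["tool_pos"],M[:,2]
E
python3 - <<'E'
from rig import r
from h import *
import cv2
s=r.read_state();c=r.camera("wrist");cv2.imwrite("pics/w1.png",c["img"])
print(go(s,(.415,.2475,.2)),s["joint_pos"],c["T_tool_cam"],c["K"])
for P in [(.415,.2475,.052),(.391,.3525,.06),(.5016,.345,.032)]:print(proj(c,P,s))
E
```

```text
(array([-1.787, -0.204,  0.262]), np.float64(32.22307419349668), array([0.32138008, 0.44201125, 0.23127661]), array([-2.42873367e-04, -1.14426988e-03, -9.99999316e-01])) [ 8.21524966e-01  3.80081895e-01  1.75167359e+00 -7.09967399e-04
  1.01084052e+00  2.59503284e-01] [[-5.48036422e-04 -9.49924674e-01 -3.12478501e-01  8.12227138e-02]
 [ 9.99999783e-01 -4.06409759e-04 -5.18364127e-04 -2.85158029e-04]
 [ 3.65412562e-04 -3.12478718e-01  9.49924690e-01 -1.42172496e-01]
 [ 0.00000000e+00  0.00000000e+00  0.00000000e+00  1.00000000e+00]] [[315.43626788   0.         282.12301953]
 [  0.         315.43626788 208.40234015]
 [  0.           0.           1.        ]]
[263.53721999 349.12775487]
[292.47534793 283.97211932]
[360.02966712 315.51727487]
```

View pics/w1.png

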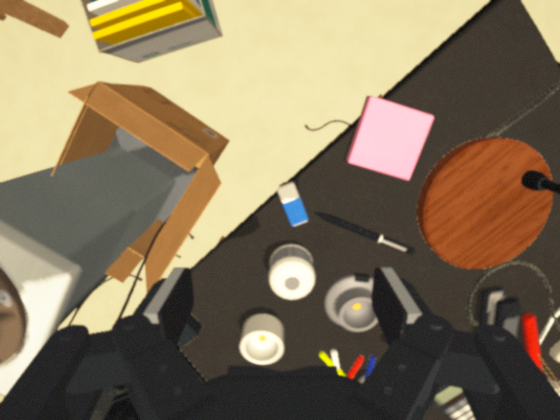

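The wrist picture shows the battery rim at about (262,346), the head at (291,278), the dock cup at about (355,305) and the eraser at (293,205). All are within a few pixels of my estimates.

>>> {"op": "jog_arm", "data": {
  "moves": [
    {"xyz":[-1,-0.1,0.1],"twist":0},
    {"xyz":[-1,-0.1,0.1],"twist":0},
    {"xyz":[-1,-0.1,0.1],"twist":0}
  ]
}}

```text
t: 0.82
tool_pos: [0.3745, 0.3371, 0.2189]
ee_rot: [-1.498, -2.761, 0.0]
contact_force: [2.0, 0.2, -0.3]
grip_width: 0.0853
grip_force: 0.0
```

>>> {"op": "jog_arm", "data": {
  "moves": [
    {"xyz":[-0.4,0,0.15],"twist":0},
    {"xyz":[-0.4,0,0.15],"twist":0},
    {"xyz":[-0.4,0,0.15],"twist":0}
  ]
}}

```text
t: 1.07
tool_pos: [0.4013, 0.2961, 0.2003]
ee_rot: [-1.505, -2.757, 0.002]
contact_force: [-0.3, -1.3, -0.3]
grip_width: 0.0852
grip_force: 0.0
```

```bash
python3 - <<'E'
from rig import r
from h import *
import cv2
s=r.read_state();c=r.camera("wrist");im=c["img"]
print(go(s,(.415,.2475,.2)),s["joint_pos"],s["contact_force"])
for P in [(.415,.2475,.052),(.391,.3525,.06),(.5016,.345,.032)]:
    p=proj(c,P,s);print(p);cv2.drawMarker(im,tuple(int(v) for v in p),(255,0,255),0,8,1)
cv2.imwrite("pics/w2.png",im)
import pickle;pickle.dump((s,r.camera("wrist")),open("w2.pkl","wb"))
E
```

```text
(array([-0.403, -0.123,  0.003]), np.float64(32.731735943556295), array([0.40126352, 0.29614736, 0.20034576]), array([-1.57853716e-03, -9.13898306e-04, -9.99998337e-01])) [ 5.03293576e-01  3.52052255e-01  1.89880272e+00 -5.03727379e-05
  8.92561266e-01 -6.79512684e-02] [-0.25542644 -1.27013857 -0.31966706]
[268.15697397 240.58352446]
[307.61154065 138.79300461]
[389.73288036 201.32135009]
```

View pics/w2.png

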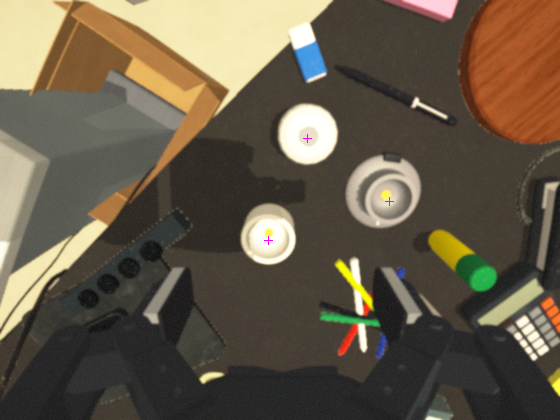

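The markers land on the parts: the battery rim at about (269,239), the head at (308,136) and the dock mouth at (389,198). I'll enlarge the battery and the dock to refine them.

```bash
python3 - <<'E'
import pickle,cv2
from h import *
s,c=pickle.load(open("w2.pkl","rb"));im=c["img"]
circ=lambda P,rad:[(P[0]+rad*np.cos(a),P[1]+rad*np.sin(a),P[2]) for a in np.linspace(0,2*np.pi,90)]
out=[]
for P,o in [((.415,.2475,.052),(225,195)),((.5016,.345,.032),(340,148))]:
    k=cv2.resize(im[o[1]:o[1]+85,o[0]:o[0]+85],(400,400),interpolation=2)
    for rad,col in((.022,(0,0,255)),(.027,(0,255,0))):
        for Q in circ(P,rad):
            p=(proj(c,Q,s)-o+.5)*400/85;cv2.circle(k,(int(p[0]),int(p[1])),1,col,-1)
    out.append(k)
cv2.imwrite("pics/ov.png",np.hstack(out))
E
```

```text
(no output)
```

View pics/ov.png

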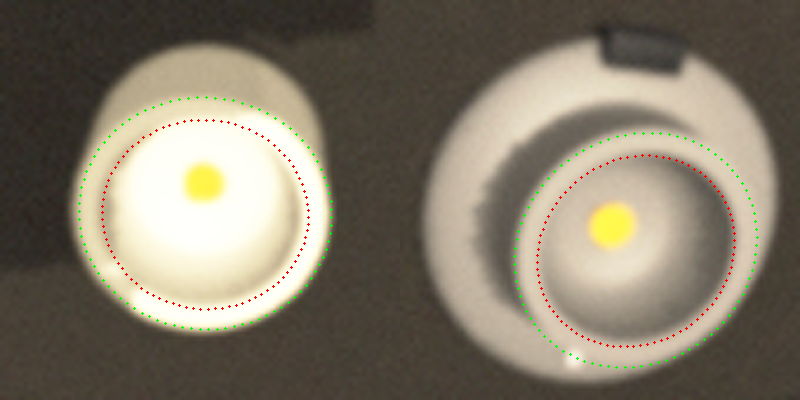

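```bash
python3 - <<'E'
from rig import r
import cv2,numpy as np
a=r.camera("scene")["img"][80:420,60:460];b=r.camera("top")["img"][60:400,120:520]
cv2.imwrite("pics/st.png",np.hstack([a,b]))
E
```

```text
(no output)
```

View pics/st.png

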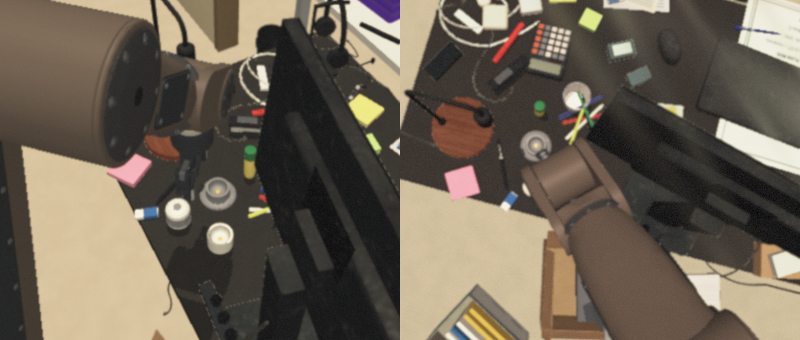

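The scene and top pictures show the wrist clear of the screen. The screen's end corners in the full top view are at about (308,190) and (340,148), which puts its end near (0.52, 0.22). That leaves room at the battery.

>>> {"op": "jog_arm", "data": {
  "moves": [
    {"xyz":[-0.4,-0.12,0.3],"twist":0},
    {"xyz":[-0.4,-0.12,0.3],"twist":0},
    {"xyz":[-0.4,-0.12,0.3],"twist":0},
    {"xyz":[-0.4,-0.12,0.3],"twist":0}
  ]
}}

```text
t: 1.6
tool_pos: [0.4142, 0.2503, 0.1654]
ee_rot: [-1.504, -2.758, 0.0]
contact_force: [-0.0, -0.0, -0.1]
grip_width: 0.0855
grip_force: 0.0
```

```bash
python3 - <<'E'
from rig import r
from h import *
import pickle
s=r.read_state()
print(go(s,(.415,.2475,.014)),s["joint_pos"],s["contact_force"])
E
```

```text
(array([-0.024, -0.006,  1.262]), np.float64(32.801062047306665), array([0.41417334, 0.25027845, 0.16538753]), array([-4.03482013e-04,  6.81301259e-05, -9.99999916e-01])) [ 4.06841570e-01  3.82011944e-01  1.97232684e+00  3.13593396e-04
  7.87597485e-01 -1.65866213e-01] [-0.04318722 -0.03864378 -0.06206154]
```

```bash
python3 - <<'E'
from rig import r
import cv2,numpy as np
a=r.camera("scene")["img"][40:340,80:380];b=r.camera("top")["img"][100:350,220:470]
cv2.imwrite("pics/st2.png",np.hstack([cv2.resize(a,(400,400)),cv2.resize(b,(400,400))]))
E
```

```text
(no output)
```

View pics/st2.png

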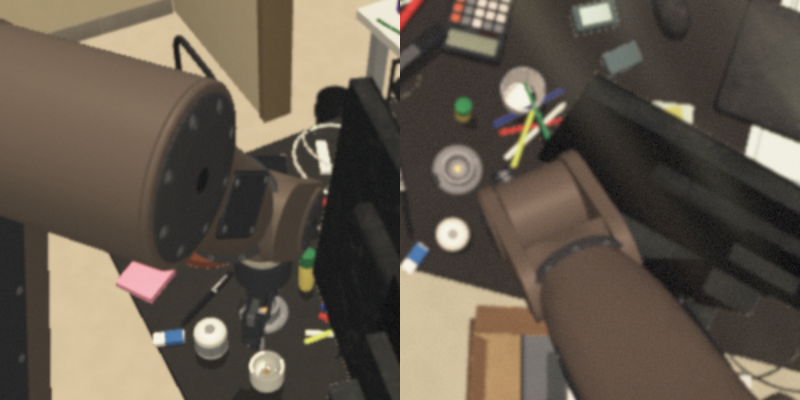

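The wrist clears the screen panel, with its right front corner at crop (580,160). I estimate a gap of 15–25 mm, and a vertical descent keeps it.

>>> {"op": "jog_arm", "data": {
  "moves": [
    {"xyz":[-0.02,0,0.9],"twist":0},
    {"xyz":[-0.02,0,0.9],"twist":0},
    {"xyz":[-0.02,0,0.9],"twist":0},
    {"xyz":[-0.02,0,0.9],"twist":0}
  ]
}}

```text
t: 2.03
tool_pos: [0.4141, 0.248, 0.0542]
ee_rot: [-1.501, -2.756, 0.006]
contact_force: [-0.8, -0.3, -0.5]
grip_width: 0.0852
grip_force: 0.0
```

>>> {"op": "jog_arm", "data": {
  "moves": [
    {"xyz":[0,0,0.15],"twist":0},
    {"xyz":[0,0,0.26],"twist":0},
    {"xyz":[0,0,0.36],"twist":0},
    {"xyz":[0,0,0.36],"twist":0}
  ]
}}

```text
t: 2.37
tool_pos: [0.4158, 0.2485, 0.0143]
ee_rot: [-1.503, -2.759, -0.0]
contact_force: [0.3, -0.4, 0.3]
grip_width: 0.0856
grip_force: 0.0
```

>>> {"op": "jog_arm", "data": {
  "moves": [
    {"xyz":[0,0,0],"twist":0},
    {"xyz":[0,0,0],"twist":0},
    {"xyz":[0,0,0],"twist":0},
    {"xyz":[0,0,0],"twist":0},
    {"xyz":[0,0,0],"twist":0}
  ],
  "claw": 0.3,
  "force": 30
}}

```text
t: 2.78
tool_pos: [0.4163, 0.2481, 0.0157]
ee_rot: [1.503, 2.757, 0.003]
contact_force: [-0.9, 0.7, 8.8]
grip_width: 0.0536
grip_force: 29.7
```

>>> {"op": "jog_arm", "data": {
  "moves": [
    {"xyz":[0,0,-0.1],"twist":0},
    {"xyz":[0,0,-0.25],"twist":0},
    {"xyz":[0,0,-0.45],"twist":0},
    {"xyz":[0,0,-0.55],"twist":0},
    {"xyz":[0,0,-0.55],"twist":0}
  ],
  "force": 40
}}

```text
t: 3.2
tool_pos: [0.4167, 0.2481, 0.0831]
ee_rot: [1.503, 2.755, 0.006]
contact_force: [-0.4, 0.5, -1.0]
grip_width: 0.053
grip_force: 42.5
```

```bash
python3 - <<'E'
from rig import r
from h import *
s=r.read_state()
print(go(s,(.5010+.0008,.345+.0008,s["tool_pos"][2])),s["contact_force"],s["grip_width"],s["grip_force"])
E
```

```text
(array([0.3  , 1.037, 0.005]), np.float64(32.78772413151586), array([0.41674446, 0.24813444, 0.0830778 ]), array([ 0.00465325,  0.00204127, -0.99998709])) [-0.39450681  0.53870789 -0.983715  ] 0.052999668395380256 42.49242392834276
```

>>> {"op": "jog_arm", "data": {
  "moves": [
    {"xyz":[0.07,0.2,0],"twist":0},
    {"xyz":[0.15,0.5,0],"twist":0},
    {"xyz":[0.23,0.8,0],"twist":0},
    {"xyz":[0.3,1.0,0],"twist":0},
    {"xyz":[0.3,1.0,0],"twist":0}
  ]
}}

```text
t: 3.62
tool_pos: [0.4998, 0.346, 0.0797]
ee_rot: [1.502, 2.757, 0.005]
contact_force: [-0.9, -0.8, -2.7]
grip_width: 0.0528
grip_force: 42.8
```

>>> {"op": "jog_arm", "data": {
  "moves": [
    {"xyz":[0,0.02,0],"twist":0},
    {"xyz":[0,0.02,0],"twist":0},
    {"xyz":[0,0.02,0],"twist":0}
  ]
}}

```text
t: 3.87
tool_pos: [0.4985, 0.3434, 0.0798]
ee_rot: [-1.505, -2.757, 0.001]
contact_force: [-0.1, -0.3, -1.8]
grip_width: 0.0535
grip_force: 42.8
```

```bash
python3 - <<'E'
from rig import r
from h import *
import pickle,cv2
s=r.read_state();c=r.camera("wrist");im=c["img"]
print(go(s,(.5010,.345,.031)),s["contact_force"],s["grip_width"],s["joint_pos"])
T=s["tool_pos"]
circ=lambda P,rad:[(P[0]+rad*np.cos(a),P[1]+rad*np.sin(a),P[2]) for a in np.linspace(0,2*np.pi,90)]
k=cv2.resize(im[120:420,100:500],(800,600),interpolation=2)
for P,rad,col in (((.501,.345,.032),.027,(0,255,0)),((.501,.345,.008),.042,(255,255,0)),((T[0],T[1],T[2]+.036),.022,(0,0,255)),((T[0],T[1],T[2]+.036),.027,(0,0,255))):
    for Q in circ(P,rad):
        p=(proj(c,Q,s)-(100,120)+.5)*2;cv2.circle(k,(int(p[0]),int(p[1])),1,col,-1)
cv2.imwrite("pics/ov2.png",k)
E
```

```text
(array([-0.   ,  0.025,  0.407]), np.float64(32.75931874995689), array([0.49847011, 0.34342196, 0.07979681]), array([-9.87563074e-04, -4.95798161e-04, -9.99999389e-01])) [-0.13123553 -0.26281491 -1.75152255] 0.053455412115653377 [ 4.94174659e-01  6.46366784e-01  1.74534541e+00  4.67865232e-05
  7.50985031e-01 -7.76174685e-02]
```

View pics/ov2.png

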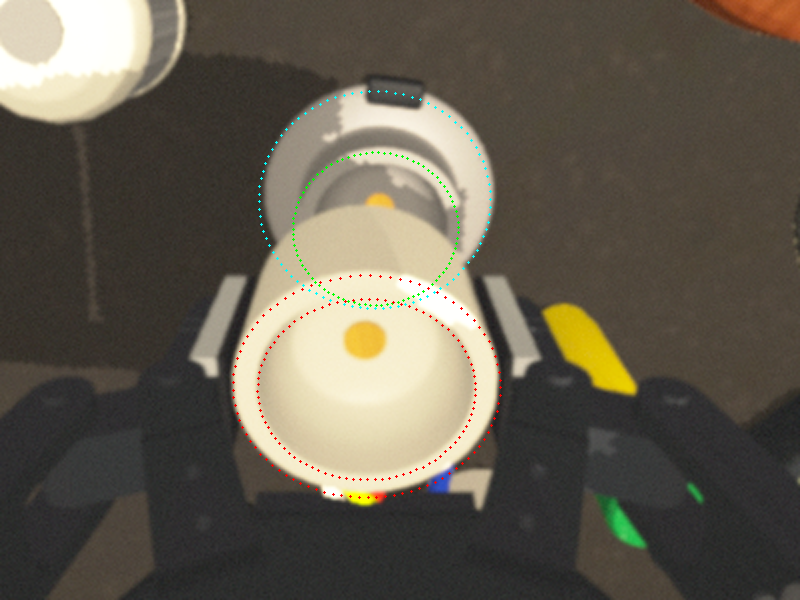

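The overlay shows the battery hanging level in the fingers and the dock just behind it. Both agree with the model to about 1–2 mm, with the plate's top edge at row 84 against 91 predicted. I'll lower it in.

>>> {"op": "jog_arm", "data": {
  "moves": [
    {"xyz":[0.01,0.025,0.08],"twist":0},
    {"xyz":[0.01,0.025,0.16],"twist":0},
    {"xyz":[0.01,0.025,0.22],"twist":0},
    {"xyz":[0.01,0.025,0.27],"twist":0},
    {"xyz":[0.01,0.025,0.3],"twist":0}
  ]
}}

```text
t: 4.33
tool_pos: [0.5005, 0.3464, 0.0427]
ee_rot: [-1.504, -2.757, 0.002]
contact_force: [-0.0, -1.0, -1.4]
grip_width: 0.0535
grip_force: 42.8
```

>>> {"op": "jog_arm", "data": {
  "moves": [
    {"xyz":[0,0,0.02],"twist":0},
    {"xyz":[0,0,0.04],"twist":0},
    {"xyz":[0,0,0.05],"twist":0},
    {"xyz":[0,0,0.06],"twist":0},
    {"xyz":[0,0,0.06],"twist":0}
  ]
}}

```text
t: 4.75
tool_pos: [0.501, 0.3468, 0.0369]
ee_rot: [1.504, 2.758, 0.0]
contact_force: [0.3, 0.4, -1.5]
grip_width: 0.0533
grip_force: 42.8
```

>>> {"op": "jog_arm", "data": {
  "moves": [
    {"xyz":[0,0,0.01],"twist":0},
    {"xyz":[0,0,0.02],"twist":0},
    {"xyz":[0,0,0.03],"twist":0},
    {"xyz":[0,0,0.03],"twist":0},
    {"xyz":[0,0,0.03],"twist":0}
  ]
}}

```text
t: 5.17
tool_pos: [0.501, 0.3467, 0.0333]
ee_rot: [-1.504, -2.758, -0.0]
contact_force: [-0.0, -0.7, -1.9]
grip_width: 0.0535
grip_force: 42.8
```

>>> {"op": "jog_arm", "data": {
  "moves": [
    {"xyz":[0,0,0.005],"twist":0},
    {"xyz":[0,0,0.01],"twist":0},
    {"xyz":[0,0,0.015],"twist":0},
    {"xyz":[0,0,0.015],"twist":0},
    {"xyz":[0,0,0.015],"twist":0}
  ]
}}

```text
t: 5.58
tool_pos: [0.501, 0.3468, 0.0319]
ee_rot: [1.504, 2.758, 0.001]
contact_force: [-2.9, -0.8, 6.0]
grip_width: 0.053
grip_force: 43.3
```

>>> {"op": "jog_arm", "data": {
  "moves": [
    {"xyz":[0,0,0],"twist":0},
    {"xyz":[0,0,0],"twist":0},
    {"xyz":[0,0,0],"twist":0},
    {"xyz":[0,0,0],"twist":0},
    {"xyz":[0,0,0],"twist":0}
  ],
  "claw": 1
}}

```text
t: 6.0
tool_pos: [0.501, 0.3467, 0.0314]
ee_rot: [-1.504, -2.758, 0.0]
contact_force: [-0.4, 1.1, -0.0]
grip_width: 0.0854
grip_force: 0.0
```

>>> {"op": "jog_arm", "data": {
  "moves": [
    {"xyz":[0,0,-0.2],"twist":0},
    {"xyz":[0,0,-0.5],"twist":0},
    {"xyz":[0,0,-0.8],"twist":0},
    {"xyz":[0,0,-1],"twist":0},
    {"xyz":[0,0,-1],"twist":0}
  ]
}}

```text
t: 6.42
tool_pos: [0.5027, 0.3477, 0.1567]
ee_rot: [1.502, 2.754, 0.01]
contact_force: [0.2, 0.9, 1.1]
grip_width: 0.0855
grip_force: 0.0
```

```bash
python3 - <<'E'
from rig import r
from h import *
import pickle,cv2
s=r.read_state();c=r.camera("wrist");im=c["img"]
print(go(s,(.391,.3525,.15)),s["contact_force"],s["grip_width"],s["joint_pos"])
B=proj(c,(.501,.345,.068),s);H=proj(c,(.391,.3525,.06),s);print(B,H)
circ=lambda P,rad:[(P[0]+rad*np.cos(a),P[1]+rad*np.sin(a),P[2]) for a in np.linspace(0,2*np.pi,120)]
o=(int(B[0])-200,max(0,int(B[1])-200))
k=cv2.resize(im[o[1]:o[1]+300,o[0]:o[0]+400],(800,600),interpolation=2)
for P,rad,col in (((.501,.345,.068),.027,(0,0,255)),((.501,.345,.068),.022,(0,0,255)),((.501,.345,.008),.042,(255,255,0)),((.391,.3525,.052),.027,(0,255,0))):
    for Q in circ(P,rad):
        p=(proj(c,Q,s)-o+.5)*2;cv2.circle(k,(int(p[0]),int(p[1])),1,col,-1)
cv2.imwrite("pics/ov3.png",k)
E
```

```text
(array([ 0.538, -0.761,  0.05 ]), np.float64(32.78523153529641), array([0.50266088, 0.34769275, 0.15670139]), array([ 0.00696597,  0.00382474, -0.99996842])) [0.23341379 0.87604994 1.1039159 ] 0.0854526055862423 [ 4.97088186e-01  5.49619862e-01  1.67831352e+00  5.08329904e-05
  9.05712384e-01 -7.51510554e-02]
[278.07107113 216.47432363] [159.20105305 129.90148725]
```

View pics/ov3.png

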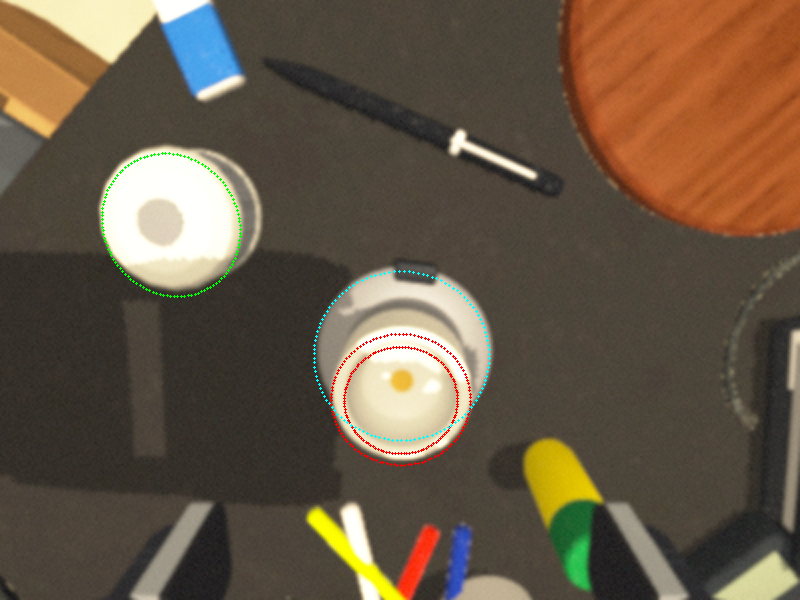

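The overlay shows the battery standing in the dock, rim centred at about (401,396) on the expected circle. The head is at (170,220), the eraser at (200,50) and the glue is untouched. Next is the head. I'll use the dot features for numeric checks.

>>> {"op": "jog_arm", "data": {
  "moves": [
    {"xyz":[0.54,-0.76,0],"twist":0},
    {"xyz":[0.54,-0.76,0],"twist":0},
    {"xyz":[0.54,-0.76,0],"twist":0},
    {"xyz":[0.54,-0.76,0],"twist":0},
    {"xyz":[0.54,-0.76,0],"twist":0}
  ]
}}

```text
t: 6.88
tool_pos: [0.388, 0.3519, 0.1509]
ee_rot: [-1.502, -2.759, 0.002]
contact_force: [1.2, 0.3, -0.0]
grip_width: 0.0854
grip_force: 0.0
```

>>> {"op": "jog_arm", "data": {
  "moves": [
    {"xyz":[0,0,0],"twist":0},
    {"xyz":[0,0,0],"twist":0}
  ]
}}

```text
t: 7.05
tool_pos: [0.3901, 0.3518, 0.151]
ee_rot: [-1.505, -2.758, 0.0]
contact_force: [-0.0, -0.5, -0.7]
grip_width: 0.0852
grip_force: 0.0
```

```bash
cat > m.py <<'E'
import pickle,cv2
from h import *
np.set_printoptions(precision=4,suppress=True)
def blob(m,near):
    n,_,st,ce=cv2.connectedComponentsWithStats(m.astype(np.uint8))
    L=[(np.hypot(*(ce[i]-near)),st[i,4],ce[i]) for i in range(1,n) if st[i,4]>=8]
    return min(L,key=lambda a:a[0]) if L else None
def gold(c,P,s=None):
    h=cv2.cvtColor(c["img"],cv2.COLOR_BGR2HSV);b=blob((h[...,1]>110)&(abs(h[...,0].astype(int)-24)<10)&(h[...,2]>120),proj(c,P,s))
    return b,b and onz(c,b[2],P[2],s)
def dot(c,P,s=None):
    p=proj(c,P,s);g=cv2.cvtColor(c["img"],6);q=np.round(p).astype(int);m=np.zeros(g.shape,bool)
    m[q[1]-14:q[1]+15,q[0]-14:q[0]+15]=g[q[1]-14:q[1]+15,q[0]-14:q[0]+15]<225
    b=blob(m,p);return b,b and onz(c,b[2],P[2],s)
E
python3 - <<'E'
from rig import r
from m import *
s,c=pickle.load(open("w2.pkl","rb"))
print("w2 bat",gold(c,(.415,.2475,.033),s));print("w2 dock",gold(c,(.501,.345,.013),s));print("w2 head",dot(c,(.391,.3525,.064),s))
s=r.read_state();c=r.camera("wrist")
print("now bat",gold(c,(.501,.345,.049),s));print("now head",dot(c,(.391,.3525,.064),s))
t=r.camera("top");print("top bat",gold(t,(.501,.345,.049)))
t=pickle.load(open("top.pkl","rb"));print("top0",gold(t,(.501,.345,.013)),gold(t,(.415,.2475,.033)),dot(t,(.391,.3525,.064)))
print(go(s,(.391,.3525,.014)),s["joint_pos"])
E
```

```text
w2 bat ((np.float64(1.0847453607867934), np.int32(43), array([267.8605, 233.2558])), array([0.414 , 0.2469, 0.033 ]))
w2 dock ((np.float64(1.027758727026614), np.int32(65), array([384.4769, 195.2462])), array([0.5012, 0.3461, 0.013 ]))
w2 head ((np.float64(1.3804901648184147), np.int32(113), array([306.6106, 139.5664])), array([0.3902, 0.3516, 0.064 ]))
now bat ((np.float64(69.66253505556912), np.int32(840), array([445.4881, 310.5393])), array([0.5735, 0.3504, 0.049 ]))
now head ((np.float64(1.2925783170130385), np.int32(787), array([283.6925, 216.7408])), array([0.3913, 0.3515, 0.064 ]))
top bat ((np.float64(44.11518184132997), np.int32(133), array([296.2481, 186.5414])), array([0.5494, 0.2378, 0.049 ]))
top0 ((np.float64(44.83202142859081), np.int32(130), array([296.3   , 186.4538])), array([0.5549, 0.2345, 0.013 ])) ((np.float64(50.96395076647803), np.int32(130), array([296.3   , 186.4538])), array([0.5519, 0.2362, 0.033 ])) ((np.float64(0.38229292024672157), np.int32(622), array([253.3376, 246.074 ])), array([0.3909, 0.3515, 0.064 ]))
(array([0.001, 0.009, 1.142]), np.float64(32.746848825602484), array([0.3901, 0.3518, 0.151 ]), array([-0.0001, -0.0001, -1.    ])) [ 0.6081  0.4538  1.8903 -0.      0.7976  0.0366]
```

>>> {"op": "jog_arm", "data": {
  "moves": [
    {"xyz":[0,0.01,0.9],"twist":0},
    {"xyz":[0,0.01,0.9],"twist":0},
    {"xyz":[0,0.01,0.9],"twist":0},
    {"xyz":[0,0.01,0.9],"twist":0}
  ]
}}

```text
t: 7.48
tool_pos: [0.3891, 0.3511, 0.0391]
ee_rot: [-1.504, -2.754, 0.01]
contact_force: [0.8, 0.7, -0.2]
grip_width: 0.0854
grip_force: 0.0
```

>>> {"op": "jog_arm", "data": {
  "moves": [
    {"xyz":[0,0,0.1],"twist":0},
    {"xyz":[0,0,0.2],"twist":0},
    {"xyz":[0,0,0.24],"twist":0},
    {"xyz":[0,0,0.24],"twist":0}
  ]
}}

```text
t: 7.82
tool_pos: [0.3906, 0.3525, 0.0149]
ee_rot: [-1.505, -2.758, 0.0]
contact_force: [-0.1, 0.3, 0.0]
grip_width: 0.0852
grip_force: 0.0
```

>>> {"op": "jog_arm", "data": {
  "moves": [
    {"xyz":[0,0,0],"twist":0},
    {"xyz":[0,0,0],"twist":0},
    {"xyz":[0,0,0],"twist":0},
    {"xyz":[0,0,0],"twist":0},
    {"xyz":[0,0,0],"twist":0}
  ],
  "claw": 0.3,
  "force": 30
}}

```text
t: 8.23
tool_pos: [0.3907, 0.3528, 0.0158]
ee_rot: [1.504, 2.757, 0.002]
contact_force: [0.5, -0.3, 6.0]
grip_width: 0.0529
grip_force: 30.5
```

>>> {"op": "jog_arm", "data": {
  "moves": [
    {"xyz":[0,0,-0.1],"twist":0},
    {"xyz":[0,0,-0.3],"twist":0},
    {"xyz":[0,0,-0.55],"twist":0},
    {"xyz":[0,0,-0.8],"twist":0},
    {"xyz":[0,0,-0.85],"twist":0}
  ],
  "force": 40
}}

```text
t: 8.65
tool_pos: [0.3914, 0.3534, 0.1212]
ee_rot: [1.503, 2.756, 0.009]
contact_force: [0.2, 1.8, -0.8]
grip_width: 0.0525
grip_force: 42.7
```

>>> {"op": "jog_arm", "data": {
  "moves": [
    {"xyz":[0,0,0],"twist":0},
    {"xyz":[0,0,0],"twist":0},
    {"xyz":[0,0,0],"twist":0}
  ]
}}

```text
t: 8.9
tool_pos: [0.3898, 0.3522, 0.1157]
ee_rot: [-1.504, -2.757, 0.002]
contact_force: [-0.1, 0.1, -1.6]
grip_width: 0.053
grip_force: 42.7
```

```bash
python3 - <<'E'
from rig import r
from m import *
s=r.read_state()
print(go(s,(.5008,.3462,.0678)),s["contact_force"])
c=r.camera("wrist");T=s["tool_pos"]
b,P=dot(c,(T[0],T[1],T[2]+.048),s);print("head dot in tool",b,P,go(s,P)[0]*.12)
b=r.camera("top");p=proj(b,(.501,.346,.068));print(p)
x=cv2.cvtColor(b["img"],6);m=x>175;print(blob(m,p),[onz(b,blob(m,p)[2],.068)])
E
```

```text
(array([-0.543,  0.752,  0.398]), np.float64(32.78201577591221), array([0.3898, 0.3522, 0.1157]), array([-0.0014, -0.0009, -1.    ])) [-0.0888  0.0898 -1.5968]
head dot in tool (np.float64(0.18293685593479547), np.int32(841), array([283., 338.])) [0.3898 0.3521 0.1637] [-0.0001 -0.     -0.048 ]
[255.5758 203.6797]
(np.float64(1.4303668600480433), np.int32(346), array([254.6532, 202.5867])) [array([0.5039, 0.3484, 0.068 ])]
```

```bash
python3 - <<'E'
from rig import r
from m import *
t=pickle.load(open("top.pkl","rb"))
def cen(c,P):
    x=cv2.cvtColor(c["img"],6)
    for th in(140,160,175):
        b=blob(x>th,proj(c,P));print(th,b[1],onz(c,b[2],P[2]))
cen(t,(.415,.2475,.052));cen(r.camera("top"),(.501,.346,.068))
s=r.camera("scene");p=pickle.load(open("scene.pkl","rb"))
cen(p,(.415,.2475,.052));cen(s,(.501,.346,.068))
E
```

```text
140 375 [0.4155 0.2475 0.052 ]
160 356 [0.4153 0.2472 0.052 ]
175 348 [0.4152 0.2472 0.052 ]
140 463 [0.503  0.3498 0.068 ]
160 379 [0.5042 0.3483 0.068 ]
175 347 [0.504  0.3484 0.068 ]
140 660 [0.4083 0.2423 0.052 ]
160 586 [0.4097 0.2442 0.052 ]
175 495 [0.4126 0.2473 0.052 ]
140 645 [0.4887 0.3391 0.068 ]
160 509 [0.4946 0.3422 0.068 ]
175 403 [0.4986 0.3463 0.068 ]
```

>>> {"op": "jog_arm", "data": {
  "moves": [
    {"xyz":[-0.12,0.16,0],"twist":0},
    {"xyz":[-0.3,0.42,0],"twist":0},
    {"xyz":[-0.46,0.64,0],"twist":0},
    {"xyz":[-0.54,0.755,0],"twist":0},
    {"xyz":[-0.54,0.755,0],"twist":0}
  ]
}}

```text
t: 9.52
tool_pos: [0.5047, 0.3465, 0.1157]
ee_rot: [1.507, 2.756, 0.001]
contact_force: [-1.4, -0.9, -1.5]
grip_width: 0.0524
grip_force: 42.7
```

>>> {"op": "jog_arm", "data": {
  "moves": [
    {"xyz":[0,0,0],"twist":0},
    {"xyz":[0,0,0],"twist":0},
    {"xyz":[0,0,0],"twist":0}
  ]
}}

```text
t: 9.77
tool_pos: [0.5004, 0.3472, 0.1164]
ee_rot: [-1.503, -2.758, 0.001]
contact_force: [0.1, 0.3, -1.5]
grip_width: 0.0525
grip_force: 42.7
```

```bash
python3 - <<'E'
from rig import r
from m import *
s=r.read_state()
print(go(s,(.501,.3465,.0678)),s["contact_force"],s["joint_pos"])
c=r.camera("wrist");cv2.imwrite("w.png",c["img"]);pickle.dump((s,c),open("w5.pkl","wb"))
# battery wall right/left edges along rows, seen beneath the held head
g=cv2.cvtColor(c["img"],6);h=cv2.cvtColor(c["img"],cv2.COLOR_BGR2HSV)
p=proj(c,(.501,.3465,.068),s);print(p)
for z,rad in((.008,.042),(.064,.027),(.036,.027)):
    for a in(0,np.pi):
        M=R.from_rotvec(s["ee_rot"]).as_matrix()
        print(z,proj(c,np.array([.501,.3465,z])+M[:,1]*rad*np.cos(a),s))
    print("top",proj(c,np.array([.501,.3465,z])+M[:,0]*rad,s))
for v in range(60,int(p[1]),12):print(v,g[v,200:360:5])
E
```

```text
(array([-0.008,  0.002,  0.405]), np.float64(32.81841283934963), array([0.5004, 0.3472, 0.1164]), array([-0.001 , -0.0004, -1.    ])) [ 0.1254  0.3498 -1.4681] [ 0.4981  0.6004  1.7114  0.0001  0.8309 -0.0748]
[283.0834 236.551 ]
0.008 [333.1205 208.0478]
0.008 [232.8347 208.0887]
top [282.9924 157.9254]
0.064 [323.4608 234.1278]
0.064 [242.6871 234.1602]
top [283.0916 195.2321]
0.036 [318.9003 219.6363]
0.036 [247.1411 219.6653]
top [283.0336 184.7106]
60 [74 72 72 72 73 74 71 67 44 39 43 45 54 52 45 62 74 70 70 74 76 74 74 72
 76 72 74 72 73 75 72 71]
72 [70 77 68 68 71 75 70 72 72 75 75 71 74 57 45 39 44 46 74 62 54 68 74 75
 74 73 71 74 73 74 75 73]
84 [ 67  72  72  70  74  68  72  75  75  70  72  74  74  76  72  74  72  70
  65  58  37  44  68 254 164  46  62  73  75  74  77  75]
96 [ 73  73  71  73  72  72  72  69  75  75  73  77  75  75  73  73  73  79
  81  75  73  74  75  70  48  43  46 140 250 218  56  65]
108 [71 71 68 71 71 75 70 70 74 73 73 71 75 73 75 76 71 72 73 74 75 73 74 78
 72 76 77 75 72 63 48 40]
120 [72 75 74 71 75 75 73 74 73 74 76 73 75 73 76 78 73 74 76 74 72
[... 454 characters left out ...]
  73  74  74  74  75  74]
180 [ 55  59  55  50  51  50  50  52  68 146 148 177 166 167 123 120 117 118
 125 131 154 230 238 230 221 193  73  74  73  76  75  76]
192 [ 51  50  52  50  52  51  53  77 146 145 146 120 187 195 196 198 198 203
 205 209 209 205 142 213 226 221 199  74  72  74  76  77]
204 [ 52  52  48  53  50  50  52 118 144 144 171 202 237 238 227 218 221 221
 221 254 255 255 236 206 217 219 212  86  74  75  75  74]
216 [ 51  52  50  51  54  55  53  75 141 177 238 214 207 234 236 236 237 237
 238 237 233 216 244 255 234 212 197  72  76  73  72  73]
228 [ 53  51  50  50  55  51  56  55  79 239 206 204 149 122 122 138 127 124
 128 136 150 189 226 208 239 185  70  73  74  76  74  74]
```

>>> {"op": "jog_arm", "data": {
  "moves": [
    {"xyz":[0,0.01,0.08],"twist":0},
    {"xyz":[0,0.01,0.16],"twist":0},
    {"xyz":[0,0.01,0.22],"twist":0},
    {"xyz":[0,0.01,0.27],"twist":0},
    {"xyz":[0,0.01,0.3],"twist":0}
  ]
}}

```text
t: 10.23
tool_pos: [0.5021, 0.3475, 0.0793]
ee_rot: [-1.504, -2.757, 0.002]
contact_force: [0.2, -0.1, -1.1]
grip_width: 0.0526
grip_force: 42.7
```

>>> {"op": "jog_arm", "data": {
  "moves": [
    {"xyz":[0,0,0.02],"twist":0},
    {"xyz":[0,0,0.04],"twist":0},
    {"xyz":[0,0,0.05],"twist":0},
    {"xyz":[0,0,0.06],"twist":0},
    {"xyz":[0,0,0.06],"twist":0}
  ]
}}

```text
t: 10.65
tool_pos: [0.5026, 0.3477, 0.0735]
ee_rot: [1.504, 2.758, 0.0]
contact_force: [-0.4, -0.7, -0.5]
grip_width: 0.0523
grip_force: 42.7
```

>>> {"op": "jog_arm", "data": {
  "moves": [
    {"xyz":[0,0,0.01],"twist":0},
    {"xyz":[0,0,0.02],"twist":0},
    {"xyz":[0,0,0.03],"twist":0},
    {"xyz":[0,0,0.03],"twist":0},
    {"xyz":[0,0,0.03],"twist":0}
  ]
}}

```text
t: 11.07
tool_pos: [0.5024, 0.3477, 0.0698]
ee_rot: [-1.504, -2.758, 0.0]
contact_force: [-0.4, -1.4, -2.6]
grip_width: 0.0524
grip_force: 42.7
```

>>> {"op": "jog_arm", "data": {
  "moves": [
    {"xyz":[0,0,0.005],"twist":0},
    {"xyz":[0,0,0.01],"twist":0},
    {"xyz":[0,0,0.015],"twist":0},
    {"xyz":[0,0,0.015],"twist":0},
    {"xyz":[0,0,0.015],"twist":0}
  ]
}}

```text
t: 11.48
tool_pos: [0.5025, 0.3477, 0.0681]
ee_rot: [-1.504, -2.758, -0.0]
contact_force: [-1.3, -1.9, -0.8]
grip_width: 0.0527
grip_force: 42.8
```

>>> {"op": "jog_arm", "data": {
  "moves": [
    {"xyz":[0,0,0.004],"twist":0},
    {"xyz":[0,0,0.008],"twist":0},
    {"xyz":[0,0,0.008],"twist":0},
    {"xyz":[0,0,0.008],"twist":0}
  ]
}}

```text
t: 11.82
tool_pos: [0.5025, 0.3477, 0.0679]
ee_rot: [1.504, 2.758, 0.0]
contact_force: [-2.3, -2.7, 6.7]
grip_width: 0.0522
grip_force: 43.6
```

>>> {"op": "jog_arm", "data": {
  "moves": [
    {"xyz":[0,0,0],"twist":0},
    {"xyz":[0,0,0],"twist":0},
    {"xyz":[0,0,0],"twist":0},
    {"xyz":[0,0,0],"twist":0},
    {"xyz":[0,0,0],"twist":0}
  ],
  "claw": 1
}}

```text
t: 12.23
tool_pos: [0.5026, 0.3478, 0.0671]
ee_rot: [1.504, 2.758, 0.0]
contact_force: [0.7, -0.5, 0.0]
grip_width: 0.0857
grip_force: 0.0
```

>>> {"op": "jog_arm", "data": {
  "moves": [
    {"xyz":[0,0,-0.15],"twist":0},
    {"xyz":[0,0,-0.4],"twist":0},
    {"xyz":[0,0,-0.7],"twist":0},
    {"xyz":[0,0,-0.8],"twist":0},
    {"xyz":[0,0,-0.8],"twist":0}
  ]
}}

```text
t: 12.65
tool_pos: [0.5036, 0.3484, 0.1666]
ee_rot: [1.503, 2.755, 0.008]
contact_force: [0.1, 0.2, -0.3]
grip_width: 0.0854
grip_force: 0.0
```

>>> {"op": "jog_arm", "data": {
  "moves": [
    {"xyz":[0.3,-0.9,0],"twist":0},
    {"xyz":[0.3,-0.9,0],"twist":0},
    {"xyz":[0.3,-0.9,0],"twist":0},
    {"xyz":[0.3,-0.9,0],"twist":0},
    {"xyz":[0.3,-0.9,0],"twist":0}
  ]
}}

```text
t: 13.07
tool_pos: [0.3911, 0.3193, 0.1628]
ee_rot: [-1.503, -2.758, 0.001]
contact_force: [0.8, 0.2, -0.5]
grip_width: 0.0852
grip_force: 0.0
```

```bash
python3 - <<'E'
from rig import r
from m import *
s=r.read_state();print(s["t"],s["tool_pos"],s["contact_force"])
t=r.camera("top");c=r.camera("scene")
def w(c,P,th=175):
    b=blob(cv2.cvtColor(c["img"],6)>th,proj(c,P));return b[1],b[2]
H=(.5015,.347,.112)
a,b=w(t,H),w(c,H);print(a,b,proj(t,H),proj(c,H));print(two(t,a[1],c,b[1]))
t0,c0=pickle.load(open("top.pkl","rb")),pickle.load(open("scene.pkl","rb"));H0=(.391,.352,.06)
a,b=w(t0,H0),w(c0,H0);print("start",a,b,proj(t0,H0),proj(c0,H0),two(t0,a[1],c0,b[1]))
E
```

```text
13.0667 [0.3911 0.3193 0.1628] [ 0.7533  0.1578 -0.5169]
(np.int32(335), array([254.3433, 201.4   ])) (np.int32(349), array([276.043 , 247.1146])) [255.2172 201.5708] [277.1863 245.7158]
(array([0.502 , 0.3498, 0.1041]), np.float64(0.0020638292631805855))
start (np.int32(299), array([252.2709, 245.8963])) (np.int32(370), array([237.1108, 289.0649])) [253.1553 246.0616] [238.4901 287.7754] (array([0.3906, 0.355 , 0.0524]), np.float64(0.0024208460616837657))
```

The head's measured height rose by 51.7 mm, against 52 mm expected when it is fully home, and its centre agrees. I'm handing the job in.

```bash
python3 -c "
from rig import r
print(r.finish_job())"
```

```text
the job is handed in; nothing more can be done
None
```

The battery module is seated in the dock and the speaker head in the battery module, both let go, and the job was handed in at about 13 s; the final camera check put the head within about 1 mm of its fully-home height, but the hand-in returned no verdict.

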